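# Latch the gate of the mesh food hutch

## Task

Close the mesh food hutch so that mice stay out: lift the latch bar by its red thumb tab, swing the gate shut with the bar held above the striker, and then let the bar down into the catch behind it before easing off, so that the gate stays latched by itself. Be gentle: never ram or press the bar hard against the yellow keeper or its post, and leave the other goods and things where they are.

Things in the scene. Friction and masses are not known exactly. Their poses are not given: they have to be found in the camera images.
- hutch: Wood-framed wire-mesh food hutch, fixed to the table, 340 mm wide, 205 mm deep, 172 mm tall, mesh roof. Origin on the table under the middle of the gate opening, in the plane of the shut gate; z up, x points into the hutch (away from the robot), y along the front towards the hinge side.
- post: Latch post: wooden stile 34 x 45 x 172 mm at the hutch's free (-y) side, fixed, axes as the hutch. Origin under it on the table, in the gate's plane, 297.5 mm from the hinge axis. It carries the yellow steel keeper, a U open at the top, whose setting along x is not measured (see catch).
- catch (a point): Middle of the keeper's slot on its floor (146 mm high, the bar rests there) at mid setting; fixed to the post, axes as the hutch. The true keeper is bolted up to 9 mm forward or back (x) of this and stays put. 30 mm wide (y). Front (-x): blunt striker nose 8 mm thick, top 22 mm above the floor; rear: backstop plate, top 69 mm above it, which the raised bar cannot pass. Nylon-lined slot between: 14 mm for the 8 mm bar.
- gate_hinge (a point): Point on the gate's vertical hinge axis at height 155 mm (the latch pivot's height); its axes turn with the gate: x is normal to the gate, towards the inside when shut; the gate extends 260 mm along -y; z up.
- gate (a joint): Gate angle: 0 in line with the hutch front, grows as the free edge swings out to the robot (clockwise from above), at most 0.75. 16 mm thick, 0.7 kg, slight friction, stays where left. Over the last 0.13 rad it pushes in a sprung buffer (1 to 5 N) that reopens it unless latched. Raised bar on the backstop: reads 0.01 to 0.08, by the keeper's setting; latched, it springs back up to 0.025 more, to the nose.
- latch (a joint): Angle of the latch bar about its pivot, whose axis is normal to the gate. 0: bar level, as it rests on the floor of the catch; grows as the bar is lifted, at most 0.32; it hangs at -0.06 on its stop when free. It falls by its own weight (0.28 kg). It must be above 0.15 to pass over the nose.
- thumb_tab (a point): Grip point of the red upright thumb tab, 18 mm below its top. Tab 10 mm thick (across the gate), 24 mm wide, one piece with the bar; grip point 100 mm from the pivot along the bar, 63 mm above the bar's centre line. Pivot: 130 mm from the hinge axis along the gate, 18 mm in front (-x) of its mid-plane, 155 mm high. Axes: x normal to the gate, -y along the bar to its tip, z up along the tab.
- bar_tip (a point): Point at the free end of the dark steel latch bar (8 mm thick, 18 mm tall), on its centre line, 185 mm from the pivot. Axes as thumb_tab.
- bean_jar: Amber jar, diameter 66, height 115 mm, standing in the hutch. Origin at the centre of its base.
- soup_tin: Tin, diameter 72, height 100 mm, standing in the hutch. Origin at the centre of its base.
- sauce_bottle: Red bottle, diameter 66, height 190 mm, on the table. Origin at the centre of its base.
- red_pepper: Red bell pepper, diameter 80, height 92 mm, on the table. Origin at the centre of its base.
- tea_packet: Yellow packet 60 x 90 x 130 mm standing on the table. Origin at the centre of its base.
- mug: Blue mug, diameter 82, height 90 mm, on the table. Origin at the centre of its base.
- tuna_tin: Flat tin, diameter 84, height 40 mm, on the table. Origin at the centre of its base.

How it is judged:
By the outcome, as a careful person would: the job done as asked, in the order asked, and still so for the second after the job is handed in, with the robot touching nothing.
It also fails if it takes over 45 s, if anything falls off the work surface, if the arm or the gripper's body presses on something with over 40 N, if the wrist force passes 120 N, or if a joint passes its speed limit or range.

## Robot

A 6-joint arm with a two-finger parallel gripper is mounted at the origin on the work surface. World frame = base frame: x ahead of the robot, y to its left, z up, the work surface at z = 0. Lengths are in m, angles in rad, forces in N, time in s.
With the tool pointing down it reaches from about 0.25 to 0.725 m from the base axis. Payload 4 kg.
Tool frame: the origin (TCP) lies at the very end of the fingers, on their centre line; the grasp point (between the pads) lies 19 mm behind it (tcp_to_grasp is the distance from the TCP to the grasp point, in m); z points along the fingers, y is the direction in which the jaws open and shut (so a half turn about z gives the same grasp; the last joint's range is limited). The gripper opens to 85 mm and grips with 20 to 120 N. Pads are 22 mm wide; open, the fingers measure 114 mm over their backs; the gripper's body (76 mm by 85 mm) begins 54 mm behind the grasp point. The pads swing forward as they close: fully open they stand 13 mm farther back than shut.
Start: joints at [1.257, 0.241, 0.005, 1.335, 0, 1.571], TCP at [0.154, 0.476, 0.231] pointing down, gripper open.
Joint ranges: [-2.72, 2.72], [-1.05, 1.87], [-1.09, 1.28], [-1.99, 2.15], [-1.42, 1.44], [-3.14, 3.14]. Speed limits (rad/s): [2.79, 2.79, 3.14, 3.14, 3.14, 3.14].

## Interface

Orientations are given as a unit quaternion [x, y, z, w].
In Python, from station import * gives the robot as it stands. The module is installed in compiled form; this text tells all that it offers.
- The arm moves only by the tool move_arm, never from a script. Its argument "steps" is a list of rows, each a list of 7 numbers: the closure, from -1 (fully open) to 1 (shut), then the shift along the tool's x, y, z in m, then the turn, a rotation vector about the tool's x, y, z in degrees. In form: [[grip, x, y, z, wx, wy, wz], ...]. A call has 1 to 12 rows; each row is the pose to reach, as a shift and turn from the pose measured when the call began, along the tool's axes at that moment; what a row does not reach only later rows make up. A row lasts 1/8 s, in which the tool goes at most 62.5 mm and 10.7 degrees, less where a joint would pass 70% of its speed; a pose out of reach is approached as far as the arm can. A call with a gripper value outside its range is refused whole. The fingers move at their own pace and stop on an object; "squeeze" is the grip in N (left out, the last holds). Time passes only in rows, so rows that repeat a pose let the fingers close. It gives the time, the measured TCP pose, the force and the opening at its end, in the units of the state.
- state(): the state, without advancing time (a new reading comes with each control period).
- capture(name): name is "scene" or "top" or "wrist"; returns (picture, depth): 420x560x3 uint8, red, green, blue; 420x560 float32, m along the optical axis (not along the pixel's ray), 0 where there is no reading.
- camera_info(name): a dict with "camera_matrix" (3x3 intrinsics, pixels), "R" (3x3) and "t" (3): a world point X has camera coordinates R X + t. Camera axes: x right, y down, z forward; pixel columns grow to the right and rows downward; lengths in m; the calibration is good to about 2 mm. The wrist camera is an equidistant fisheye: a pixel r from the principal point sees the ray r / f radians off the axis. A picture is of the moment at which its call begins: read the wrist's pose just before it. camera_info takes no time and is no camera call; for the wrist camera it gives the pose at the moment of the call.
- finish_job(): hands the job in, once; it reports no verdict.
The state is a dict: "time_s": time; "joint_positions": joint angles; "qd": joint speeds; "tau": joint torques, N m; "eef_pos": TCP position; "tcp_rot": TCP orientation; "ft_force": force on the tool from outside, world axes, zero at the start; "ft_torque": the same for the moment, N m; "grip_width": opening from 0.0 (shut) to 1.0 (fully open).
Only numpy, scipy, OpenCV 4.12 (cv2) and the standard library are available. Lean on these libraries where they do the work, as an engineer would, in place of code of your own. Each camera call takes 0.05 s, during which the arm holds its last target.

## Working session

There is one attempt and no reset: what is moved stays moved. The work goes in short steps, Python scripts to look and compute and a tool call to move; the robot and the scene stay as the last step left them, time stands still between calls to the robot, and variables do not carry over. Pictures are saved under pics/ and viewed, and the job is handed in when it is done.

Besides the shell and the picture viewer there is one more tool, called after ">>>" as name([rows], argument=value, ...), one row to a line, values as JSON. move_arm: Moves the arm, as the interface text tells. Its arguments: {"type":"object","properties":{"steps":{"type":"array"},"squeeze":{"type":"number"}},"required":["steps"]}

```bash
mkdir -p pics
python3 - <<'E'
from station import *
import cv2,numpy as np
s=state(); print({k:np.round(v,3).tolist() for k,v in s.items()})
for n in ("scene","top"):
    p,d=capture(n); cv2.imwrite(f"pics/{n}0.png",p[:,:,::-1]); np.savez(f"{n}0.npz",p=p,d=d)
    print(n,{k:np.round(v,4).tolist() for k,v in camera_info(n).items()})
E
ls
```

```text
{'time_s': 0.0, 'joint_positions': [1.257, 0.241, 0.004, 1.335, 0.0, 1.571], 'qd': [-0.001, -0.001, 0.0, -0.0, -0.003, 0.0], 'tau': [-0.0, -37.232, 25.241, 0.017, -0.0, -0.0], 'eef_pos': [0.154, 0.475, 0.23], 'tcp_rot': [0.156, 0.988, -0.001, -0.0], 'ft_force': [-0.575, 0.495, 0.805], 'ft_torque': [-0.012, 0.01, -0.078], 'grip_width': 1.0}
scene {'camera_matrix': [[499.8517, 0.0, 281.6195], [0.0, 499.8517, 216.7908], [0.0, 0.0, 1.0]], 'R': [[0.6734, 0.7393, -0.0009], [0.705, -0.6425, -0.3001], [-0.2224, 0.2015, -0.9539]], 't': [-0.409, -0.3175, 1.6859]}
top {'camera_matrix': [[473.2438, 0.0, 277.5013], [0.0, 473.2438, 214.9826], [0.0, 0.0, 1.0]], 'R': [[-0.001, -0.9998, -0.0202], [-0.9943, 0.0031, -0.1068], [0.1068, 0.0199, -0.9941]], 't': [0.0592, 0.5416, 1.2616]}
pics
scene0.npz
top0.npz
```

View pics/scene0.png

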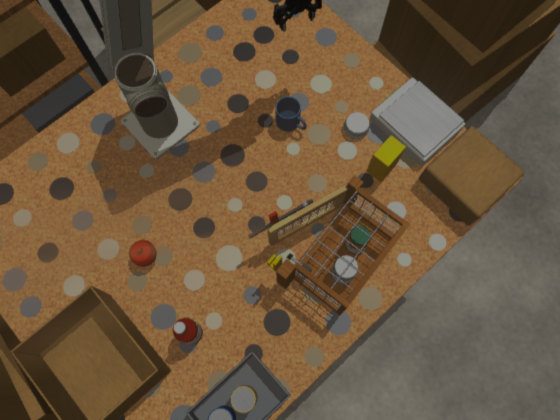

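View pics/top0.png

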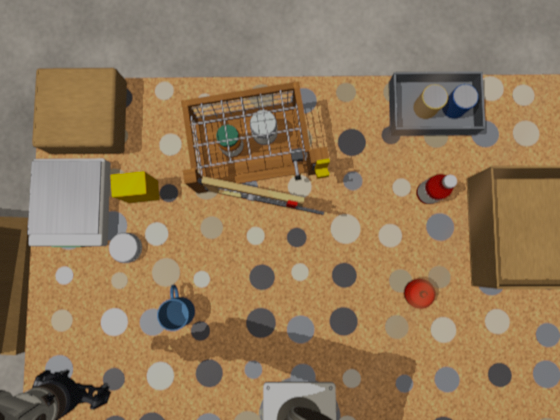

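Run:
```python
import cv2,numpy as np
p=np.load("top0.npz")["p"][:,:,::-1]; c=p[75:235,170:370]; cv2.imwrite("pics/top0z.png",cv2.resize(c,None,fx=4,fy=3.75,interpolation=cv2.INTER_CUBIC) if 0 else cv2.resize(c,None,fx=3.75,fy=3.75,interpolation=cv2.INTER_CUBIC))
p=np.load("scene0.npz")["p"][:,:,::-1]; c=p[165:325,230:420]; cv2.imwrite("pics/scene0z.png",cv2.resize(c,None,fx=3.75,fy=3.75,interpolation=cv2.INTER_CUBIC))
```

```text
(no output)
```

View pics/top0z.png

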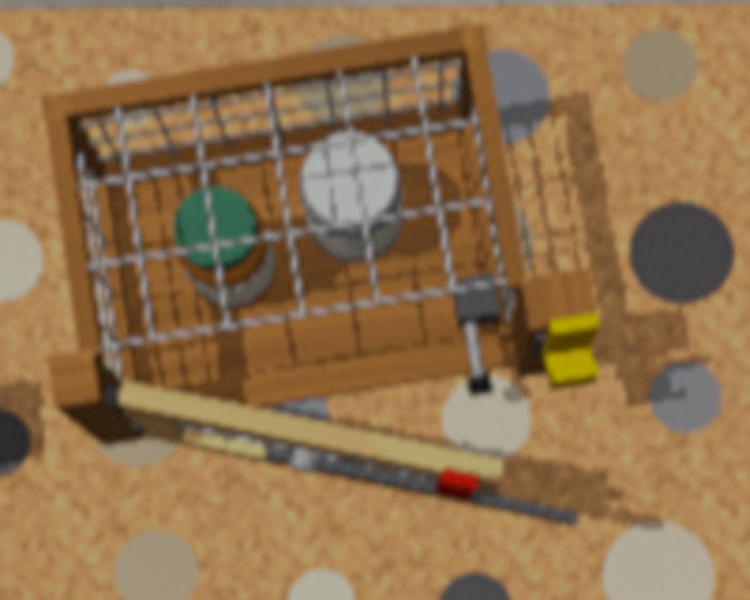

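View pics/scene0z.png

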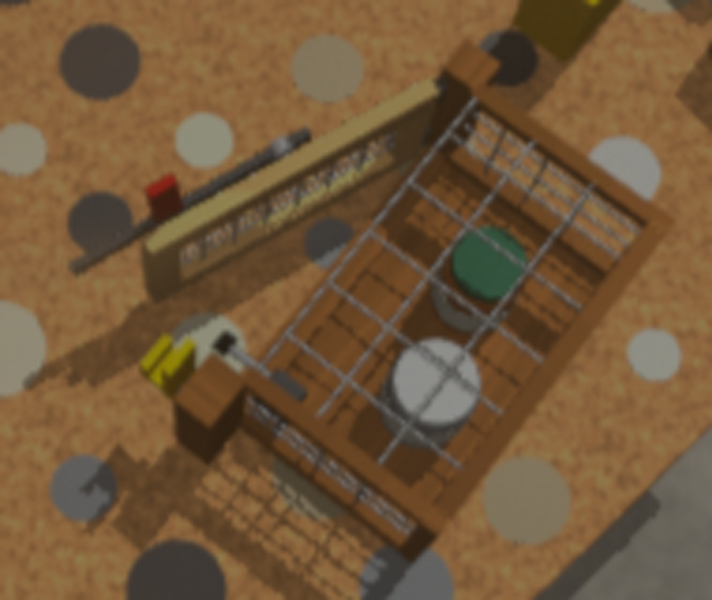

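```bash
cat > h.py <<'E'
import numpy as np,cv2
from station import *
def cloud(name,d):
    ci=camera_info(name);K=np.array(ci["camera_matrix"]);R=np.array(ci["R"]);t=np.array(ci["t"])
    v,u=np.mgrid[:d.shape[0],:d.shape[1]]
    c=np.stack([(u-K[0,2])/K[0,0]*d,(v-K[1,2])/K[1,1]*d,d],-1)
    return (c-t)@R
def ray(name,u,v,z):
    ci=camera_info(name);K=np.array(ci["camera_matrix"]);R=np.array(ci["R"]);t=np.array(ci["t"])
    o=-R.T@t; r=R.T@np.array([(u-K[0,2])/K[0,0],(v-K[1,2])/K[1,1],1]); return o+r*(z-o[2])/r[2]
E
python3 - <<'E'
from h import *
np.set_printoptions(precision=4,suppress=True)
for n in ("top","scene"):
    f=np.load(n+"0.npz");p,d=f["p"],f["d"];P=cloud(n,d)
    hsv=cv2.cvtColor(p,cv2.COLOR_RGB2HSV);h,s,v=[hsv[...,i].astype(int) for i in range(3)]
    box=np.zeros(h.shape,bool)
    if n=="top": box[150:230,180:340]=1
    else: box[180:300,230:360]=1
    red=((h<5)|(h>174))&(s>170)&(v>60)&box
    yel=(h>24)&(h<34)&(s>200)&box
    for nm,m in (("red",red),("yel",yel)):
        vv,uu=np.nonzero(m); Q=P[m]
        print(n,nm,m.sum(),"uv",uu.min(),uu.max(),vv.min(),vv.max(),"\n",np.percentile(Q,[5,50,95],axis=0), np.c_[uu,vv].mean(0))
    if n=="top":
        # heights
        for (a,b) in [(122,393),(498,466),(575,518),(350,435),(75,375),(550,290),(60,105),(475,40),(575,328),(575,372),(300,455)]:
            u,w=a/3.75+170,b/3.75+75
            print((a,b),round(u,1),round(w,1),P[int(round(w)),int(round(u))])
E
```

```text
top red 54 uv 287 297 201 207 
 [[0.5452 0.0114 0.1748]
 [0.548  0.0226 0.2219]
 [0.5521 0.0321 0.2324]] [291.4444 203.8333]
top yel 158 uv 315 329 159 176 
 [[ 0.6251 -0.0675  0.1435]
 [ 0.6421 -0.0539  0.1679]
 [ 0.6528 -0.0409  0.2172]] [322.0823 168.3861]
(122, 393) 202.5 179.8 [0.6141 0.2387 0.1677]
(498, 466) 302.8 199.3 [ 0.5655 -0.0069  0.1704]
(575, 518) 323.3 213.1 [ 0.5333 -0.0567  0.15  ]
(350, 435) 263.3 191.0 [0.5855 0.0906 0.1711]
(75, 375) 190.0 175.0 [0.6254 0.2697 0.1746]
(550, 290) 316.7 152.3 [ 0.6808 -0.0417  0.1756]
(60, 105) 186.0 103.0 [0.8078 0.2832 0.1742]
(475, 40) 296.7 85.7 [0.8501 0.0062 0.1721]
(575, 328) 323.3 162.5 [ 0.6472 -0.0531  0.2146]
(575, 372) 323.3 174.2 [ 0.6271 -0.0562  0.1702]
(300, 455) 250.0 196.3 [0.5738 0.1226 0.168 ]
scene red 16 uv 270 275 212 216 
 [[0.5502 0.0095 0.2248]
 [0.5528 0.0158 0.2292]
 [0.5567 0.0236 0.2331]] [272.5625 214.3125]
scene yel 84 uv 268 280 255 267 
 [[ 0.6269 -0.0709  0.1424]
 [ 0.6366 -0.0607  0.168 ]
 [ 0.6546 -0.0474  0.218 ]] [273.4881 260.4405]
```

Run:
```python
from h import *
np.set_printoptions(precision=4,suppress=True)
f=np.load("top0.npz");p,d=f["p"],f["d"];P=cloud("top",d)
hsv=cv2.cvtColor(p,cv2.COLOR_RGB2HSV);h,s,v=[hsv[...,i].astype(int) for i in range(3)]
# gate top: bright wood at z .163-.176
def reg(x0,x1,y0,y1,z0,z1):return (P[...,0]>x0)&(P[...,0]<x1)&(P[...,1]>y0)&(P[...,1]<y1)&(P[...,2]>z0)&(P[...,2]<z1)
g=reg(.54,.64,-.02,.235,.163,.177)
print(hsv[191,263],hsv[152,317])
g&=(s<170)&(v>120)
def line(Q):
    vx,vy,x0,y0=cv2.fitLine(Q[:,:2].astype(np.float32),cv2.DIST_HUBER,0,.001,.001).ravel()
    if vy>0:vx,vy=-vx,-vy
    n=np.array([-vy,vx]);return np.array([vx,vy]),np.array([x0,y0]),((Q[:,:2]-[x0,y0])@n)
G=P[g];dv,c,r=line(G);print("gate top",len(G),dv,c,"spread",np.percentile(r,[3,97]),"along",np.percentile((G[:,:2]-c)@dv,[0,2,98,100]),"yaw",np.arctan2(dv[0],-dv[1]),G[:,2].mean())
R=P[reg(.78,.88,.0,.29,.163,.18)];dv2,c2,r2=line(R);print("rear",len(R),dv2,c2,np.percentile(r2,[3,97]),"yaw",np.arctan2(dv2[0],-dv2[1]))
for lo,hi in((.0,.04),(-.04,.03)):pass
# side rails
y=(h>24)&(h<34)&(s>200)
yaw=np.arctan2(dv2[0],-dv2[1]);ex=np.array([np.cos(yaw),np.sin(yaw)]);ey=np.array([-ex[1],ex[0]])
for z0,z1 in((.205,.222),(.160,.175),(.135,.158)):
  m=y&reg(.6,.67,-.09,-.02,z0,z1);Q=P[m];print("keeper",z0,m.sum(),"x'",np.percentile(Q[:,:2]@ex,[3,50,97]),"y'",np.percentile(Q[:,:2]@ey,[3,50,97]),Q[:,2].mean())
# posts
for nm,b in(("post",(.64,.72,-.06,.0)),("hpost",(.6,.66,.24,.29))):
  m=reg(*b,.166,.18)&~y&(h<25);Q=P[m];print(nm,m.sum(),"x'",np.percentile(Q[:,:2]@ex,[3,50,97]),"y'",np.percentile(Q[:,:2]@ey,[3,50,97]))
print("gate far end (hinge) in hutch axes",(c+dv*np.percentile((G[:,:2]-c)@dv,0))@np.c_[ex,ey])
red=((h<5)|(h>174))&(s>150)&reg(.53,.57,-.0,.05,.222,.24);Q=P[red];print("tabtop",red.sum(),np.percentile(Q,[3,50,97],axis=0))
b=reg(.5,.56,-.08,0.0,.13,.17);Q=P[b];print("bar",b.sum(),Q.mean(0),line(Q)[0],Q[np.argmin(Q[:,1])])
```

```text
[ 20 113 179] [ 16 173 146]
gate top 676 [-0.2045 -0.9789] [0.5893 0.1147] spread [-0.0077  0.0081] along [-0.1225 -0.1174  0.1203  0.1254] yaw -0.205911 0.17034311354068923
rear 1175 [ 0.1538 -0.9881] [0.8221 0.173 ] [-0.0502  0.0149] yaw 0.15440126
keeper 0.205 48 x' [0.6309 0.6338 0.6378] y' [-0.1655 -0.1524 -0.1381] 0.2141168611078339
keeper 0.16 47 x' [0.6089 0.6127 0.6165] y' [-0.1649 -0.152  -0.1376] 0.16760755267200186
keeper 0.135 53 x' [0.6094 0.6256 0.6306] y' [-0.165  -0.1514 -0.1376] 0.14691693414266963
post 292 x' [0.641  0.6698 0.706 ] y' [-0.1627 -0.137  -0.1172]
hpost 234 x' [0.6434 0.6639 0.6892] y' [0.144  0.1678 0.1866]
gate far end (hinge) in hutch axes [0.6431 0.1374]
tabtop 27 [[0.5455 0.0108 0.2256]
 [0.549  0.0206 0.23  ]
 [0.5525 0.0321 0.2346]]
bar 102 [ 0.5412 -0.0277  0.1531] [-0.2308 -0.973 ] [ 0.5379 -0.0589  0.1531]
```

```bash
cat >> h.py <<'E'
from scipy.spatial.transform import Rotation as Ro
np.set_printoptions(precision=4,suppress=True)
# gate model
H=np.array([.6168,.2465]); YH=.153
def tabpose(th,a,tilt=None,d=.019,yawH=None):
    """TCP pose gripping tab at gate angle th, latch angle a; tool vertical at a=A0"""
    yaw=(YH if yawH is None else yawH)-th
    n=np.array([np.cos(yaw),np.sin(yaw)]);g=np.array([np.sin(yaw),-np.cos(yaw)])
    al=.1*np.cos(a)-.063*np.sin(a);up=.1*np.sin(a)+.063*np.cos(a)
    p=np.r_[H+g*(.13+al)-n*.018,.155+up]
    tl=0 if tilt is None else tilt
    # tool: y = n, z down, x = y x z
    y=np.r_[n,0];z=np.array([0,0,-1.]);x=np.cross(y,z)
    R=Ro.from_matrix(np.c_[x,y,z])
    # lifting: rotation taking g toward +z, about axis g x up
    ax=np.cross(np.r_[g,0],[0,0,1.]);R=Ro.from_rotvec(ax*tl)*R
    return p+R.as_matrix()[:,2]*d,R
def rel(p,R,s=None):
    s=s or state();R0=Ro.from_quat(s["tcp_rot"]);M=R0.inv()
    return np.r_[np.round(M.apply(np.asarray(p)-s["eef_pos"]),4),np.round((M*R).as_rotvec(degrees=True),2)]
E
python3 - <<'E'
from h import *
p,R=tabpose(.359,-.06);print(p,R.as_matrix())
print(rel(p+[0,0,.08],R),rel(p,R))
E
```

```text
[0.5514 0.0215 0.1929] [[ 0.2045  0.9789  0.    ]
 [ 0.9789 -0.2045  0.    ]
 [ 0.      0.     -1.    ]]
[-0.5178 -0.3089 -0.0418 -0.09    0.08   83.83  ] [-0.5178 -0.3087  0.0382 -0.09    0.08   83.83  ]
```

>>> move_arm([
  [0.2, -0.04, -0.025, -0.03, 0, 0, 7],
  [0.2, -0.09, -0.053, -0.045, 0, 0, 14],
  [0.2, -0.14, -0.083, -0.045, 0, 0, 22],
  [0.2, -0.19, -0.113, -0.045, 0, 0, 30],
  [0.2, -0.24, -0.143, -0.045, 0, 0, 38],
  [0.2, -0.29, -0.173, -0.045, 0, 0, 46],
  [0.2, -0.34, -0.203, -0.045, 0, 0, 54],
  [0.2, -0.39, -0.233, -0.045, 0, 0, 62],
  [0.2, -0.44, -0.263, -0.045, 0, 0, 70],
  [0.2, -0.485, -0.29, -0.045, 0, 0, 77],
  [0.2, -0.5178, -0.3089, -0.042, -0.1, 0.1, 83.8],
  [0.2, -0.5178, -0.3089, -0.042, -0.1, 0.1, 83.8],
], squeeze=25)

```text
time_s: 1.6
eef_pos: [0.5522, 0.0193, 0.2714]
tcp_rot: [0.777, 0.629, -0.001, -0.001]
ft_force: [-0.1, -0.1, -1.0]
grip_width: 0.407
```

Run:
```python
from h import *
s=state(); print(s["time_s"],s["eef_pos"],s["ft_force"],s["grip_width"],s["joint_positions"])
ci=camera_info("wrist");print(ci)
for n in("wrist","top"):
  p,d=capture(n);np.savez(n+"1.npz",p=p,d=d)
  cv2.imwrite(f"pics/{n}1.png",p[:,:,::-1] if n=="wrist" else cv2.resize(p[75:235,170:370,::-1],None,fx=3.75,fy=3.75,interpolation=cv2.INTER_CUBIC))
p,R=tabpose(.359,-.06);print(rel(p,R))
```

```text
1.6 [0.5522 0.0193 0.2714] [-0.0809 -0.1329 -0.9589] 0.4066990573934403 [0.0348 0.337  0.2399 1.4761 0.0001 1.815 ]
{'camera_matrix': array([[325.1923,   0.    , 275.0629],
       [  0.    , 325.1923, 211.1505],
       [  0.    ,   0.    ,   1.    ]]), 'R': array([[ 0.9784, -0.2069, -0.0026],
       [-0.1975, -0.9373,  0.2872],
       [-0.0619, -0.2804, -0.9579]]), 't': array([-0.5365,  0.0788,  0.457 ])}
[ 0.0002  0.0007  0.0794 -0.12   -0.02    0.03  ]
```

View pics/wrist1.png

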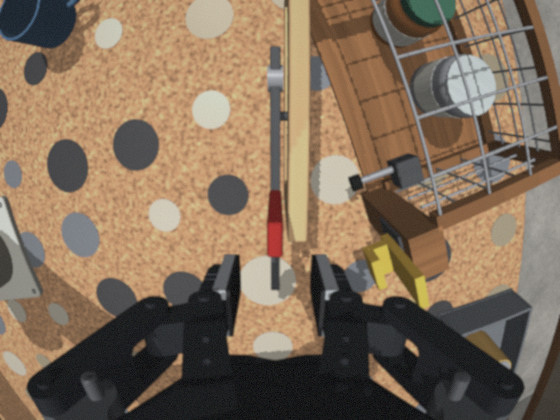

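View pics/top1.png

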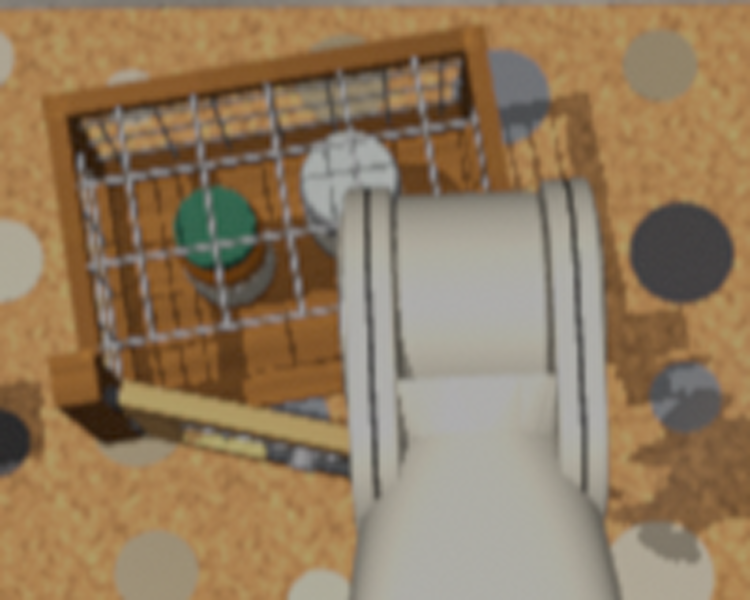

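```bash
cat >> h.py <<'E'
def wray(u,v,z,ci=None):
    ci=ci or camera_info("wrist");K=np.array(ci["camera_matrix"]);R=np.array(ci["R"]);t=np.array(ci["t"])
    o=-R.T@t;d=np.array([u-K[0,2],v-K[1,2]]);r=np.hypot(*d)+1e-9;a=r/K[0,0]
    w=R.T@np.r_[d/r*np.sin(a),np.cos(a)];return o+w*(z-o[2])/w[2]
E
python3 - <<'E'
from h import *
print(wray(275,239,.230),wray(275,256,.2305),wray(275,222,.230))
a=-.06;al=.1*np.cos(a)-.081*np.sin(a);yaw=YH-.359;n=np.array([np.cos(yaw),np.sin(yaw)]);g=np.array([np.sin(yaw),-np.cos(yaw)])
print("model tabtop",H+g*(.13+al)-n*.018)
for (u,v,z) in((302,240,.17),(290,240,.17),(276,289,.15),(379,250,.168),(418,290,.215),(430,306,.215)):print(u,v,wray(u,v,z))
print("model gate end",H+g*.26)
E
```

```text
[0.5518 0.0218 0.23  ] [0.5495 0.0109 0.2305] [0.554  0.0325 0.23  ]
model tabtop [0.5512 0.0205]
302 240 [ 0.5681 -0.0067  0.17  ]
290 240 [ 0.5585 -0.0047  0.17  ]
276 289 [ 0.5358 -0.0587  0.15  ]
379 250 [ 0.6315 -0.0309  0.168 ]
418 290 [ 0.6482 -0.0485  0.215 ]
430 306 [ 0.6589 -0.067   0.215 ]
model gate end [ 0.5636 -0.008 ]
```

>>> move_arm([
  [0.2, 0, 0.001, 0.025, 0, 0, 0],
  [0.2, 0, 0.001, 0.055, 0, 0, 0],
  [0.2, 0, 0.001, 0.079, 0, 0, 0],
  [0.2, 0, 0.001, 0.079, 0, 0, 0],
  [0.6, 0, 0.001, 0.079, 0, 0, 0],
  [0.8, 0, 0.001, 0.079, 0, 0, 0],
  [1, 0, 0.001, 0.079, 0, 0, 0],
  [1, 0, 0.001, 0.079, 0, 0, 0],
  [1, 0, 0.001, 0.079, 0, 0, 0],
], squeeze=25)

```text
time_s: 2.82
eef_pos: [0.5528, 0.0217, 0.1949]
tcp_rot: [0.776, 0.631, 0.001, -0.0]
ft_force: [0.1, 1.7, 6.6]
grip_width: 0.11
```

Run:
```python
from h import *
s=state(); print(s["time_s"],s["eef_pos"],s["ft_force"],s["grip_width"])
p,d=capture("wrist");np.savez("wrist2.npz",p=p,d=d)
cv2.imwrite("pics/wrist2.png",p[:,:,::-1])
```

```text
2.825 [0.5528 0.0217 0.1949] [0.0726 1.7491 6.5649] 0.10952371329082006
```

View pics/wrist2.png

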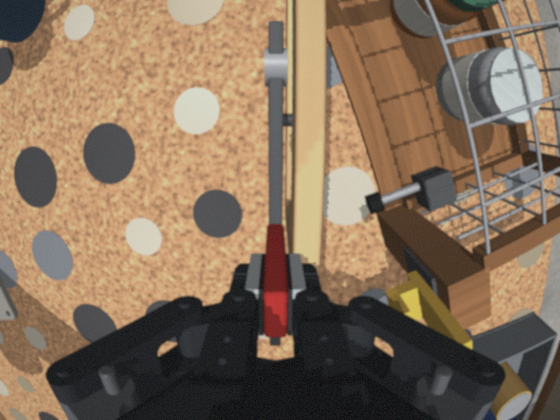

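```bash
cat >> h.py <<'E'
def move(th0,th1,a0,a1,s=None):
    """rel row moving gripped tab rigidly from (th0,a0) to (th1,a1), from current pose"""
    s=s or state();p=np.array(s["eef_pos"]);R=Ro.from_quat(s["tcp_rot"])
    yaw=YH-th0;n=np.array([np.cos(yaw),np.sin(yaw),0]);g=np.array([np.sin(yaw),-np.cos(yaw),0])
    piv=np.r_[H,.155]+g*.13-n*.018
    Ra=Ro.from_rotvec(np.cross(g,[0,0,1.])*(a1-a0));p=piv+Ra.apply(p-piv);R=Ra*R
    h=np.r_[H,0];Rt=Ro.from_rotvec([0,0,-(th1-th0)]);p=h+Rt.apply(p-h);R=Rt*R
    return rel(p,R,s)
E
python3 - <<'E'
from h import *
for a in np.arange(-.06,.241,.05):print(a,move(.359,.359,-.06,a))
E
```

```text
-0.06 [ 0. -0.  0.  0.  0. -0.]
-0.009999999999999995 [ 0.0021  0.     -0.0051  0.     -2.86   -0.    ]
0.04000000000000001 [ 0.0045  0.     -0.0101  0.     -5.73   -0.01  ]
0.09000000000000002 [ 0.0071  0.     -0.015   0.01   -8.59   -0.01  ]
0.14 [  0.01     0.      -0.0197   0.01   -11.46    -0.01  ]
0.19 [  0.0131   0.      -0.0243   0.01   -14.32    -0.01  ]
0.24000000000000005 [  0.0165   0.      -0.0287   0.01   -17.19    -0.02  ]
```

>>> move_arm([
  [1, 0.0021, 0, -0.0051, 0, -2.9, 0],
  [1, 0.0045, 0, -0.0101, 0, -5.7, 0],
  [1, 0.0071, 0, -0.015, 0, -8.6, 0],
  [1, 0.01, 0, -0.0197, 0, -11.5, 0],
  [1, 0.0131, 0, -0.0243, 0, -14.3, 0],
  [1, 0.0165, 0, -0.0287, 0, -17.2, 0],
  [1, 0.0165, 0, -0.0287, 0, -17.2, 0],
  [1, 0.0165, 0, -0.0287, 0, -17.2, 0],
])

```text
time_s: 3.88
eef_pos: [0.5559, 0.0375, 0.2229]
tcp_rot: [0.767, 0.624, -0.115, 0.093]
ft_force: [0.8, -0.7, -2.2]
grip_width: 0.112
```

Run:
```python
from h import *
s=state(); print(s["time_s"],s["eef_pos"],s["ft_force"],s["grip_width"])
for n in("wrist","scene"):
  p,d=capture(n);np.savez(n+"3.npz",p=p,d=d)
  cv2.imwrite(f"pics/{n}3.png",p[:,:,::-1] if n=="wrist" else cv2.resize(p[165:325,230:420,::-1],None,fx=3.75,fy=3.75,interpolation=cv2.INTER_CUBIC))
for t in np.arange(.34,-.001,-.03):print(round(t,3),move(.359,t,.24,.24))
```

```text
3.875 [0.5559 0.0375 0.2229] [ 0.7793 -0.7047 -2.2078] 0.1118452848963319
0.34 [-0.0003  0.0041  0.0001 -0.32    0.     -1.04  ]
0.31 [-0.0005  0.0106  0.0002 -0.82    0.     -2.68  ]
0.28 [-0.0006  0.0172  0.0002 -1.33    0.     -4.33  ]
0.25 [-0.0005  0.0237  0.0002 -1.83    0.     -5.97  ]
0.22 [-0.0002  0.0302  0.0001 -2.33    0.     -7.62  ]
0.19 [ 0.0002  0.0367 -0.0001 -2.84    0.     -9.26  ]
0.16 [  0.0009   0.0432  -0.0003  -3.34     0.     -10.9   ]
0.13 [  0.0017   0.0497  -0.0005  -3.84     0.     -12.55  ]
0.1 [  0.0028   0.0561  -0.0008  -4.35     0.     -14.19  ]
0.07 [  0.004    0.0625  -0.0012  -4.85     0.     -15.83  ]
0.04 [  0.0054   0.0689  -0.0016  -5.35     0.     -17.48  ]
0.01 [  0.007    0.0752  -0.0021  -5.86     0.     -19.12  ]
```

View pics/wrist3.png

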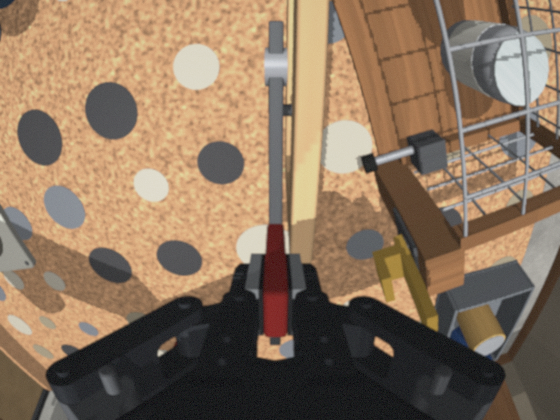

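View pics/scene3.png

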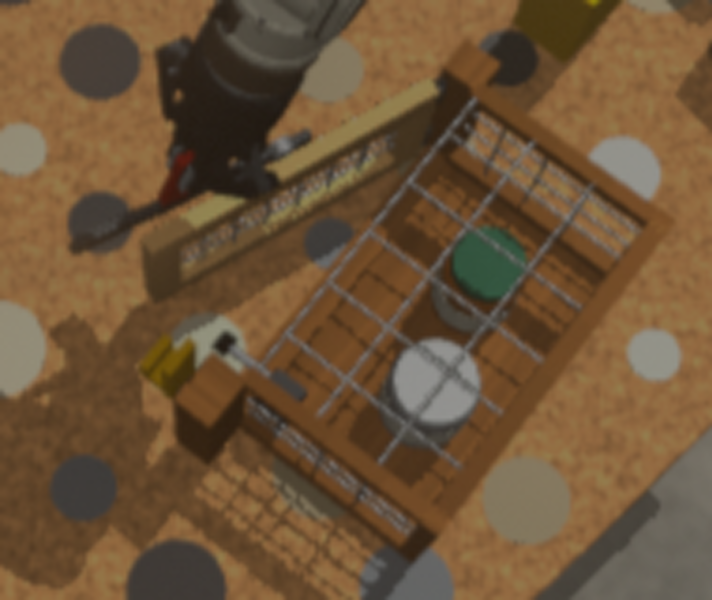

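>>> move_arm([
  [1, -0.0003, 0.0041, 0.0001, -0.3, 0, -1.0],
  [1, -0.0005, 0.0106, 0.0002, -0.8, 0, -2.7],
  [1, -0.0006, 0.0172, 0.0002, -1.3, 0, -4.3],
  [1, -0.0005, 0.0237, 0.0002, -1.8, 0, -6.0],
  [1, -0.0002, 0.0302, 0.0001, -2.3, 0, -7.6],
  [1, 0.0002, 0.0367, -0.0001, -2.8, 0, -9.3],
  [1, 0.0009, 0.0432, -0.0003, -3.3, 0, -10.9],
  [1, 0.0017, 0.0497, -0.0005, -3.8, 0, -12.5],
  [1, 0.0017, 0.0497, -0.0005, -3.8, 0, -12.5],
])

```text
time_s: 5.1
eef_pos: [0.6051, 0.0288, 0.223]
tcp_rot: [0.691, 0.707, -0.104, 0.106]
ft_force: [-1.2, -2.2, -1.5]
grip_width: 0.113
```

Run:
```python
from h import *
s=state(); print(s["time_s"],s["eef_pos"],s["ft_force"],s["grip_width"])
R=Ro.from_quat(s["tcp_rot"]).as_matrix();print(R)
ci=camera_info("wrist");np.save("w4ci.npy",ci,allow_pickle=True)
for n in("wrist","top","scene"):
  p,d=capture(n);np.savez(n+"4.npz",p=p,d=d)
  q=p[:,:,::-1]
  if n=="scene": q=cv2.resize(q[165:325,230:420],None,fx=3.75,fy=3.75,interpolation=cv2.INTER_CUBIC)
  if n=="top": q=cv2.resize(q[75:235,170:370],None,fx=3.75,fy=3.75,interpolation=cv2.INTER_CUBIC)
  cv2.imwrite(f"pics/{n}4.png",q)
```

```text
5.1 [0.6051 0.0288 0.223 ] [-1.1981 -2.2006 -1.5367] 0.11255718007455925
[[-0.0214  0.9998  0.0062]
 [ 0.9558  0.0223 -0.2932]
 [-0.2932 -0.0003 -0.956 ]]
```

View pics/wrist4.png

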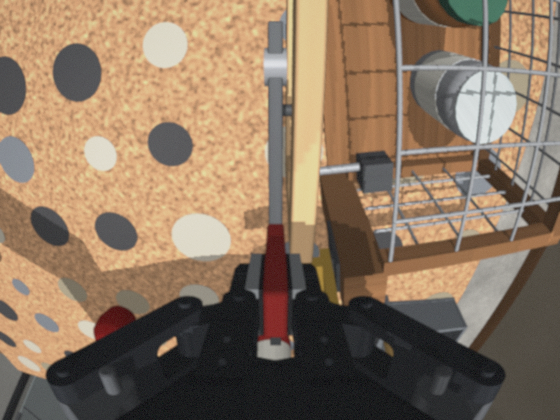

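View pics/scene4.png

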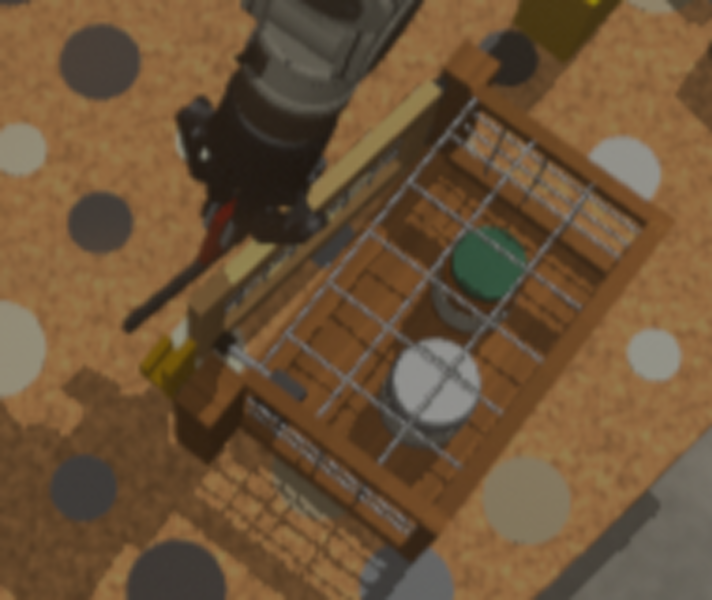

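View pics/top4.png

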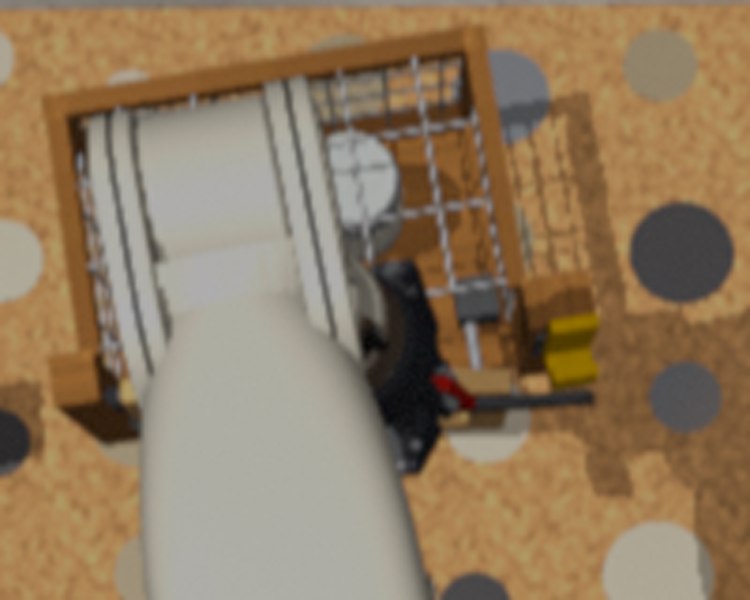

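```bash
cat >> h.py <<'E'
def barmeas(name,p,d):
    P=cloud(name,d);hsv=cv2.cvtColor(p,cv2.COLOR_RGB2HSV);h,s,v=[hsv[...,i].astype(int) for i in range(3)]
    ex=np.array([np.cos(YH),np.sin(YH)]);ey=np.array([-ex[1],ex[0]])
    X=P[...,:2]@ex;Y=P[...,:2]@ey;Z=P[...,2]
    m=(Y<-.09)&(Y>-.20)&(X>.55)&(X<.66)&(Z>.165)&(Z<.225)&(s<110)&(v<130)
    y=(h>24)&(h<34)&(s>180)&(Y<-.12)&(Y>-.18)&(X>.59)&(X<.66)
    print(name,"bar px",m.sum())
    if m.sum()>8:
        A=np.polyfit(Y[m],X[m],1);B=np.polyfit(Y[m],Z[m],1)
        print("  bar slope yaw rel",A[0],"zslope",B[0],"at keeper y'=-.1515: x'",np.polyval(A,-.1515),"ztop",np.polyval(B,-.1515),"tip y'",Y[m].min(),"Zmin/max",Z[m].min(),Z[m].max(),"x' spread",np.percentile(X[m]-np.polyval(A,Y[m]),[5,95]))
    for z0,z1 in((.205,.222),(.160,.175)):
        k=y&(Z>z0)&(Z<z1)
        if k.sum()>3: print("  keeper",z0,k.sum(),np.percentile(X[k],[3,50,97]))
    return X,Y,Z,m
E
python3 - <<'E'
from h import *
for n in("top","scene"):
    f=np.load(n+"4.npz");barmeas(n,f["p"],f["d"])
E
```

```text
top bar px 105
  bar slope yaw rel 0.1672602380968052 zslope -0.2294562824250649 at keeper y'=-.1515: x' 0.5883446860094153 ztop 0.20429876897021604 tip y' -0.15442769592784733 Zmin/max 0.1692819043392301 0.20909741767115786 x' spread [-0.0033  0.0037]
scene bar px 60
  bar slope yaw rel 0.09881756667274598 zslope -0.27604878397844146 at keeper y'=-.1515: x' 0.5940446400580282 ztop 0.20532821844898758 tip y' -0.15874970498057833 Zmin/max 0.1844899584721046 0.21518945617519233 x' spread [-0.0036  0.0019]
```

Run:
```python
from h import *
for t in np.arange(.13,-.011,-.01):print(round(t,3),move(.13,t,.24,.24))
```

```text
0.13 [0. 0. 0. 0. 0. 0.]
0.12 [-0.0001  0.0022  0.     -0.17   -0.     -0.55  ]
0.11 [-0.0003  0.0043  0.0001 -0.34   -0.     -1.1   ]
0.1 [-0.0004  0.0065  0.0001 -0.5    -0.     -1.64  ]
0.09 [-0.0005  0.0087  0.0001 -0.67   -0.     -2.19  ]
0.08 [-0.0005  0.0109  0.0002 -0.84   -0.     -2.74  ]
0.07 [-0.0006  0.0131  0.0002 -1.01   -0.     -3.29  ]
0.06 [-0.0006  0.0152  0.0002 -1.18   -0.     -3.83  ]
0.05 [-0.0006  0.0174  0.0002 -1.34   -0.     -4.38  ]
0.04 [-0.0006  0.0196  0.0002 -1.51   -0.     -4.93  ]
0.03 [-0.0006  0.0218  0.0002 -1.68   -0.     -5.48  ]
0.02 [-0.0005  0.024   0.0001 -1.85   -0.     -6.03  ]
0.01 [-0.0004  0.0261  0.0001 -2.02   -0.     -6.57  ]
0.0 [-0.0003  0.0283  0.0001 -2.18   -0.     -7.12  ]
-0.01 [-0.0002  0.0305  0.     -2.35   -0.     -7.67  ]
```

>>> move_arm([
  [1, -0.0001, 0.0022, 0, -0.2, 0, -0.55],
  [1, -0.0003, 0.0043, 0.0001, -0.3, 0, -1.1],
  [1, -0.0004, 0.0065, 0.0001, -0.5, 0, -1.6],
  [1, -0.0005, 0.0087, 0.0001, -0.7, 0, -2.2],
  [1, -0.0005, 0.0109, 0.0002, -0.8, 0, -2.7],
  [1, -0.0006, 0.0131, 0.0002, -1.0, 0, -3.3],
  [1, -0.0006, 0.0152, 0.0002, -1.2, 0, -3.8],
  [1, -0.0006, 0.0174, 0.0002, -1.3, 0, -4.4],
  [1, -0.0006, 0.0174, 0.0002, -1.3, 0, -4.4],
  [1, -0.0006, 0.0174, 0.0002, -1.3, 0, -4.4],
])

```text
time_s: 6.5
eef_pos: [0.6222, 0.0285, 0.223]
tcp_rot: [0.663, 0.734, -0.1, 0.11]
ft_force: [-2.8, -3.7, -1.4]
grip_width: 0.112
```

```bash
cat > look.py <<'E'
import sys
from h import *
k=sys.argv[1]
s=state(); print(s["time_s"],s["eef_pos"],s["ft_force"],s["ft_torque"],s["grip_width"])
for n in("top","scene"):
  p,d=capture(n);np.savez(n+k+".npz",p=p,d=d);q=p[:,:,::-1]
  barmeas(n,p,d)
  q=q[235:300,240:320] if n=="scene" else q[135:200,280:350]
  cv2.imwrite(f"pics/{n}{k}.png",cv2.resize(q,None,fx=8,fy=8,interpolation=cv2.INTER_CUBIC))
E
python3 look.py 5
```

```text
6.5 [0.6222 0.0285 0.223 ] [-2.8389 -3.6661 -1.4495] [-0.3626  0.5589 -0.139 ] 0.11200481165204322
top bar px 105
  bar slope yaw rel 0.08321654332943376 zslope -0.29315660301610447 at keeper y'=-.1515: x' 0.6127271773448849 ztop 0.20556133712277114 tip y' -0.15886716459499395 Zmin/max 0.16830439104820352 0.2095971271116002 x' spread [-0.0033  0.0039]
scene bar px 79
  bar slope yaw rel 0.05372749287954409 zslope -0.23930000321656214 at keeper y'=-.1515: x' 0.617135423563973 ztop 0.20108396060094977 tip y' -0.16190425410851328 Zmin/max 0.16549275080136583 0.20979322573696405 x' spread [-0.0039  0.0019]
```

View pics/top5.png

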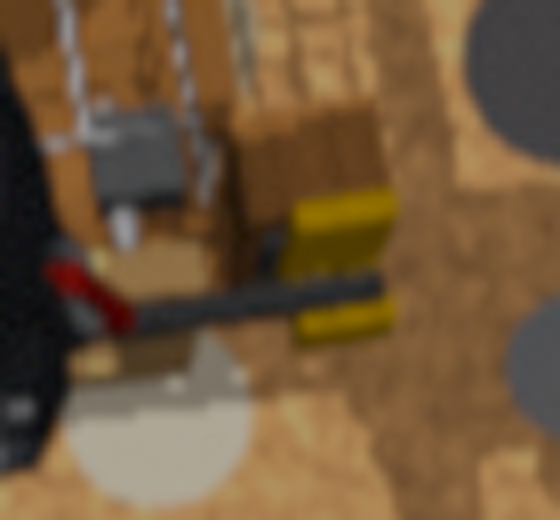

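View pics/scene5.png

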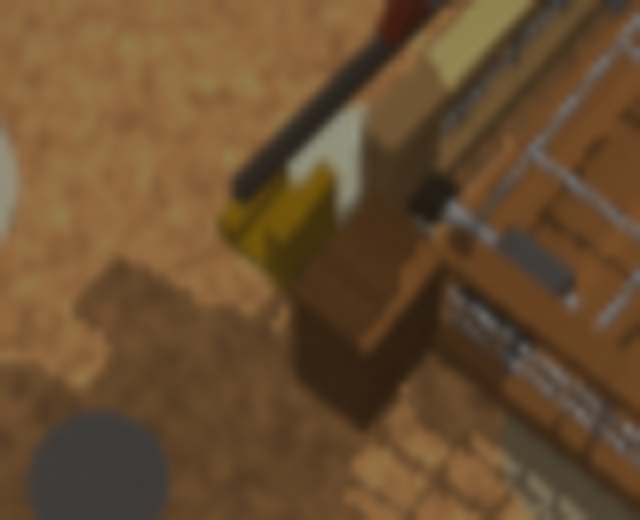

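>>> move_arm([
  [1, 0, 0.0011, 0, -0.08, 0, -0.27],
  [1, 0, 0.0022, 0, -0.17, 0, -0.55],
  [1, 0, 0.0033, 0, -0.25, 0, -0.82],
  [1, 0, 0.0044, 0, -0.34, 0, -1.1],
  [1, 0, 0.0055, 0, -0.42, 0, -1.4],
  [1, 0, 0.0066, 0, -0.5, 0, -1.65],
  [1, 0, 0.0066, 0, -0.5, 0, -1.65],
  [1, 0, 0.0066, 0, -0.5, 0, -1.65],
])

```text
time_s: 7.6
eef_pos: [0.6285, 0.0288, 0.2231]
tcp_rot: [0.652, 0.744, -0.099, 0.111]
ft_force: [-4.0, -4.2, -0.1]
grip_width: 0.115
```

```bash
python3 look.py 6
```

```text
7.6 [0.6285 0.0288 0.2231] [-3.9534 -4.2143 -0.1383] [-0.5504  0.658  -0.1865] 0.11527494831521098
top bar px 111
  bar slope yaw rel 0.020865243501834937 zslope -0.27912800811222027 at keeper y'=-.1515: x' 0.622449241426291 ztop 0.20484734274534963 tip y' -0.1574742166566847 Zmin/max 0.17422222278349775 0.20963378313294534 x' spread [-0.0027  0.0035]
scene bar px 83
  bar slope yaw rel 0.0221679396106211 zslope -0.27371188951401026 at keeper y'=-.1515: x' 0.6269796521586103 ztop 0.20011860048357535 tip y' -0.16368579106860487 Zmin/max 0.16663348529039199 0.20999376026014194 x' spread [-0.0062  0.018 ]
```

View pics/top6.png

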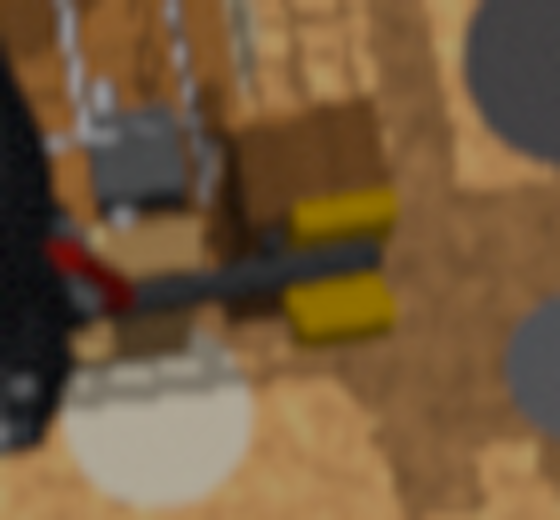

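View pics/scene6.png

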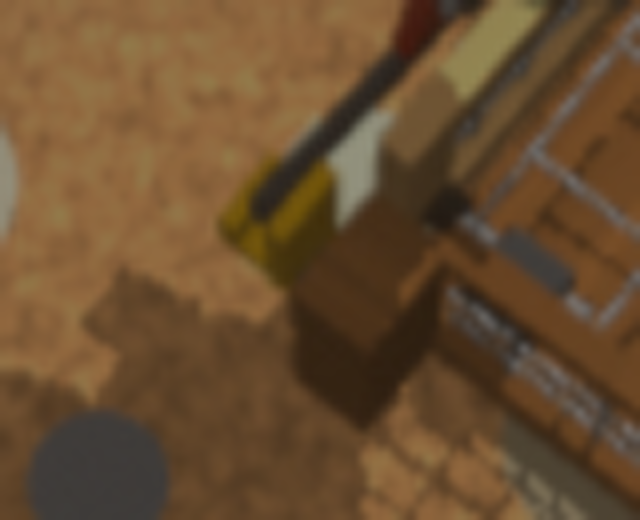

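Run:
```python
from h import *
for n in("top","scene"):
    f=np.load(n+"0.npz");barmeas(n,f["p"],f["d"])
```

```text
top bar px 0
  keeper 0.205 48 [0.6311 0.634  0.638 ]
  keeper 0.16 47 [0.6091 0.6129 0.6167]
scene bar px 6
  keeper 0.205 34 [0.6314 0.636  0.6391]
  keeper 0.16 29 [0.6099 0.614  0.617 ]
```

Run:
```python
from h import *
for a in np.arange(.24,-.021,-.02):print(round(a,3),move(.018,.018,.24,a))
```

```text
0.24 [-0. -0.  0.  0.  0.  0.]
0.22 [-0.0008  0.      0.0021  0.      1.15   -0.    ]
0.2 [-0.0015  0.      0.0042  0.01    2.29   -0.01  ]
0.18 [-0.0022  0.      0.0063  0.01    3.44   -0.01  ]
0.16 [-0.0028  0.      0.0084  0.01    4.58   -0.01  ]
0.14 [-0.0034  0.      0.0105  0.02    5.73   -0.02  ]
0.12 [-0.004   0.      0.0127  0.02    6.88   -0.02  ]
0.1 [-0.0045  0.0001  0.0148  0.02    8.02   -0.02  ]
0.08 [-0.005   0.0001  0.017   0.02    9.17   -0.03  ]
0.06 [-0.0054  0.0001  0.0192  0.03   10.31   -0.03  ]
0.04 [-0.0058  0.0001  0.0213  0.03   11.46   -0.03  ]
0.02 [-0.0061  0.0001  0.0235  0.03   12.6    -0.03  ]
0.0 [-0.0064  0.0001  0.0257  0.04   13.75   -0.04  ]
-0.02 [-0.0067  0.0001  0.0279  0.04   14.9    -0.04  ]
```

>>> move_arm([
  [1, -0.0008, 0.0003, 0.0021, 0, 1.15, 0],
  [1, -0.0015, 0.0004, 0.0042, 0, 2.3, 0],
  [1, -0.0022, 0.0004, 0.0063, 0, 3.4, 0],
  [1, -0.0028, 0.0004, 0.0084, 0, 4.6, 0],
  [1, -0.0034, 0.0004, 0.0105, 0, 5.7, 0],
  [1, -0.004, 0.0004, 0.0127, 0, 6.9, 0],
  [1, -0.0043, 0.0004, 0.0137, 0, 7.4, 0],
  [1, -0.0043, 0.0004, 0.0137, 0, 7.4, 0],
])

```text
time_s: 8.7
eef_pos: [0.6297, 0.0207, 0.2114]
tcp_rot: [0.657, 0.749, -0.056, 0.063]
ft_force: [-3.7, -3.0, -0.3]
grip_width: 0.11
```

```bash
python3 look.py 7
```

```text
8.7 [0.6297 0.0207 0.2114] [-3.6719 -2.9826 -0.3464] [-0.2901  0.7216 -0.0599] 0.11007297882373543
top bar px 114
  bar slope yaw rel 0.02647631056225531 zslope -0.11861231178660031 at keeper y'=-.1515: x' 0.6227438633361176 ztop 0.18149158257904907 tip y' -0.1621166789928995 Zmin/max 0.16529519345405805 0.18650667575761642 x' spread [-0.0028  0.0039]
scene bar px 64
  bar slope yaw rel 0.04295643343632203 zslope -0.14521298723716408 at keeper y'=-.1515: x' 0.6263439201855922 ztop 0.18119265552709363 tip y' -0.16652800593164097 Zmin/max 0.16549375324689547 0.1869609406343913 x' spread [-0.0065  0.0187]
```

View pics/top7.png

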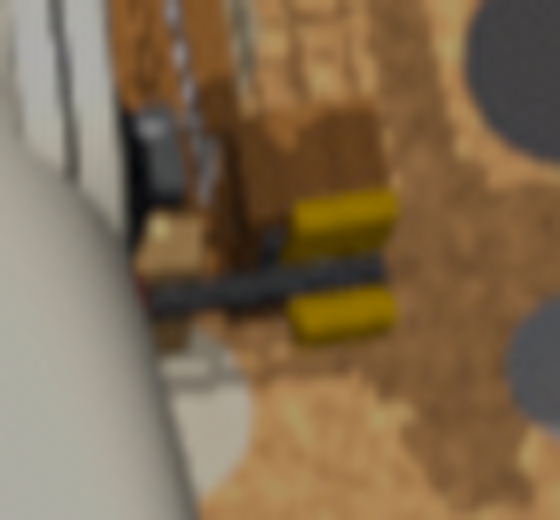

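View pics/scene7.png

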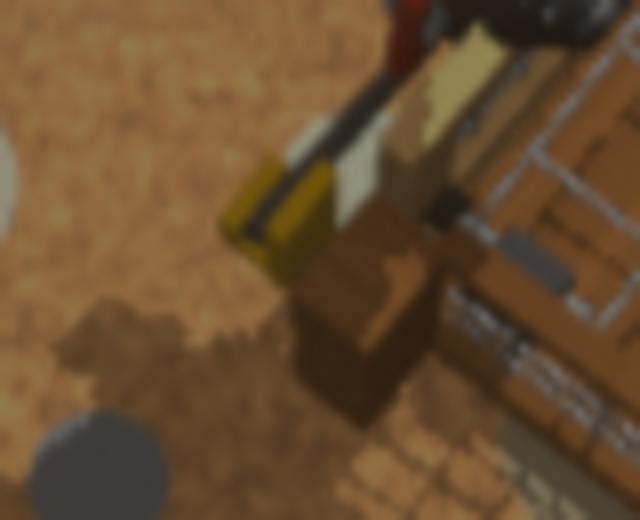

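Run:
```python
from h import *
for a in np.arange(.11,-.021,-.02):print(round(a,3),move(.018,.018,.11,a))
```

```text
0.11 [-0. -0.  0.  0.  0.  0.]
0.09 [-0.0008  0.      0.0021  0.      1.15   -0.    ]
0.07 [-0.0015  0.      0.0042  0.01    2.29   -0.01  ]
0.05 [-0.0022  0.      0.0063  0.01    3.44   -0.01  ]
0.03 [-0.0028  0.      0.0084  0.01    4.58   -0.01  ]
0.01 [-0.0034  0.      0.0105  0.02    5.73   -0.02  ]
-0.01 [-0.004   0.      0.0127  0.02    6.88   -0.02  ]
```

>>> move_arm([
  [1, -0.0008, 0.0002, 0.0021, 0, 1.15, 0],
  [1, -0.0015, 0.0003, 0.0042, 0, 2.3, 0],
  [1, -0.0022, 0.0003, 0.0063, 0, 3.4, 0],
  [1, -0.0028, 0.0003, 0.0084, 0, 4.6, 0],
  [1, -0.0033, 0.0003, 0.01, 0, 5.5, 0],
  [1, -0.0035, 0.0003, 0.0108, 0, 5.9, 0],
  [1, -0.0035, 0.0003, 0.0108, 0, 5.9, 0],
])

```text
time_s: 9.68
eef_pos: [0.6305, 0.0154, 0.2015]
tcp_rot: [0.659, 0.752, -0.023, 0.024]
ft_force: [-4.7, -2.4, 0.3]
grip_width: 0.115
```

```bash
sed -i 's/(Z>.165)/(Z>.15)/' h.py; python3 look.py 8
```

```text
9.675 [0.6305 0.0154 0.2015] [-4.673  -2.3507  0.3217] [-0.3779  0.7144  0.0536] 0.11543472416638892
top bar px 31
  bar slope yaw rel 0.1446037959436829 zslope 0.42686180052354206 at keeper y'=-.1515: x' 0.6236343205843515 ztop 0.16668315297011685 tip y' -0.16403990725791728 Zmin/max 0.1584539559700809 0.21652494056032454 x' spread [-0.0041  0.0041]
scene bar px 64
  bar slope yaw rel -0.021670790522373085 zslope 0.4470171178260709 at keeper y'=-.1515: x' 0.6289228606638181 ztop 0.1550347616015292 tip y' -0.16766223178874062 Zmin/max 0.15051081941654323 0.22298889284619222 x' spread [-0.0079  0.0175]
```

View pics/scene8.png

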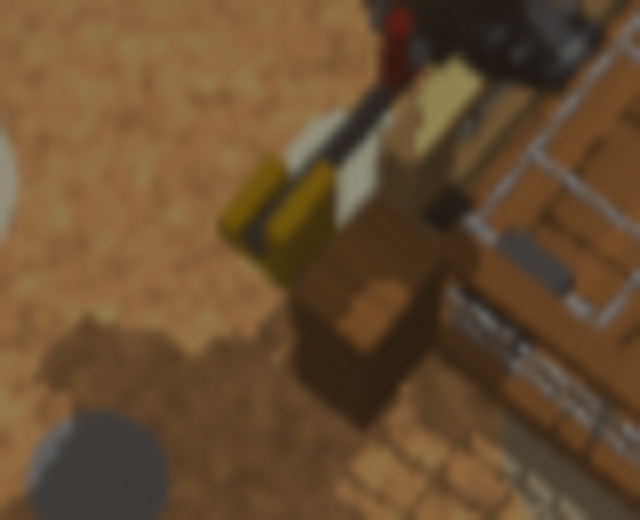

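View pics/top8.png

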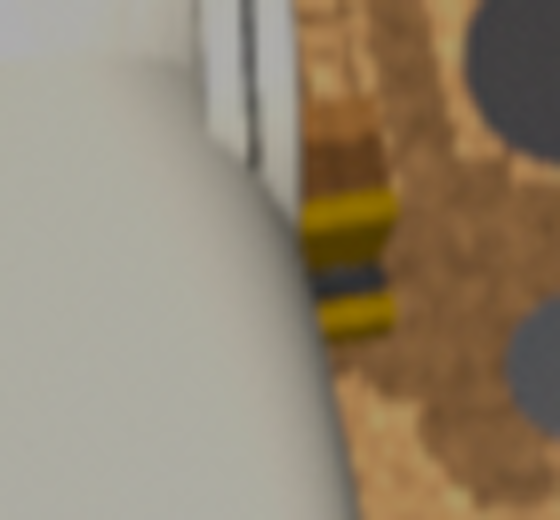

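>>> move_arm([
  [1, -0.0002, 0.0003, 0.0006, 0, 0.35, 0],
  [1, -0.0003, 0.0003, 0.0012, 0, 0.7, 0],
  [1, -0.0003, 0.0003, 0.0015, 0, 0.9, 0],
  [1, -0.0003, 0.0003, 0.0015, 0, 0.9, 0],
])

```text
time_s: 10.28
eef_pos: [0.6306, 0.0155, 0.201]
tcp_rot: [0.659, 0.752, -0.017, 0.018]
ft_force: [-5.0, -0.7, 2.4]
grip_width: 0.112
```

```bash
python3 -c "
from h import *
s=state();print(s['time_s'],s['eef_pos'],s['ft_force'],s['ft_torque'])"
```

```text
10.275 [0.6306 0.0155 0.201 ] [-5.0464 -0.6595  2.4445] [-0.53    0.9829 -0.032 ]
```

>>> move_arm([
  [1, 0, -0.0004, 0, 0, 0, 0],
  [1, 0, -0.0008, 0, 0, 0, 0.1],
  [1, 0, -0.0012, 0, 0, 0, 0.2],
  [1, 0, -0.0016, 0, 0, 0, 0.3],
  [1, 0, -0.0019, 0, 0, 0, 0.4],
  [1, 0, -0.0019, 0, 0, 0, 0.4],
])

```text
time_s: 11.02
eef_pos: [0.6289, 0.0154, 0.2011]
tcp_rot: [0.661, 0.75, -0.017, 0.018]
ft_force: [-2.1, -1.3, -1.3]
grip_width: 0.108
```

```bash
python3 look.py 9
```

```text
11.025 [0.6289 0.0154 0.2011] [-2.0605 -1.3227 -1.3243] [-0.4294  0.3352 -0.0628] 0.10829092960302453
top bar px 13
  bar slope yaw rel 0.6727302367013995 zslope 2.3641841662595477 at keeper y'=-.1515: x' 0.6246168956993141 ztop 0.17670311211657375 tip y' -0.1634505467585757 Zmin/max 0.159491460169412 0.21516257028141533 x' spread [-0.004   0.0061]
scene bar px 71
  bar slope yaw rel -0.004917554545417652 zslope 0.2613802306071672 at keeper y'=-.1515: x' 0.6261638034249123 ztop 0.16027369695109167 tip y' -0.16891333848392376 Zmin/max 0.15176778723983025 0.22248635113972245 x' spread [-0.0075  0.0194]
```

View pics/scene9.png

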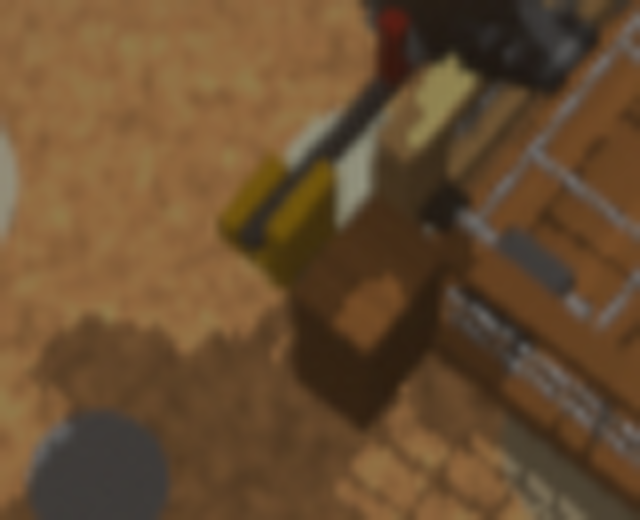

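>>> move_arm([
  [0.7, 0, 0, 0, 0, 0, 0],
  [0.5, 0, 0, 0, 0, 0, 0],
  [0.3, 0, 0, 0, 0, 0, 0],
  [0.2, 0, 0, 0, 0, 0, 0],
  [0.2, 0, 0, 0, 0, 0, 0],
  [0.2, 0, 0, -0.01, 0, 0, 0],
  [0.2, 0, 0, -0.03, 0, 0, 0],
  [0.2, 0, 0, -0.06, 0, 0, 0],
  [0.2, 0, 0, -0.09, 0, 0, 0],
  [0.2, 0, 0, -0.12, 0, 0, 0],
  [0.2, 0, 0, -0.12, 0, 0, 0],
])

```text
time_s: 12.5
eef_pos: [0.6296, 0.0216, 0.3248]
tcp_rot: [0.661, 0.75, -0.015, 0.021]
ft_force: [-0.1, 0.1, -0.2]
grip_width: 0.401
```

Run:
```python
from h import *
s=state();print(s['time_s'],s['eef_pos'],s['ft_force'],s['grip_width'])
R=Ro.from_quat(s["tcp_rot"]);print(R.inv().apply([-.25,0.15,0.03]))
p,d=capture("wrist");cv2.imwrite("pics/wrist10.png",p[:,:,::-1])
```

```text
12.5 [0.6296 0.0216 0.3248] [-0.1144  0.1088 -0.1663] 0.4005453801954318
[ 0.1783 -0.229  -0.0404]
```

View pics/wrist10.png

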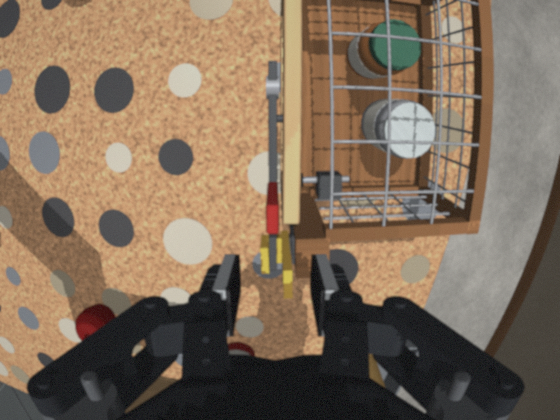

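Wrist view: the gripper is clear and the gate still shut, with the dark bar between nose (266,250) and backstop (286,260). I'll back off for an unobstructed overview.

>>> move_arm([
  [0.2, 0.02, -0.025, -0.01, 0, 0, 0],
  [0.2, 0.045, -0.06, -0.02, 0, 0, 0],
  [0.2, 0.075, -0.1, -0.03, 0, 0, 0],
  [0.2, 0.11, -0.14, -0.04, 0, 0, 0],
  [0.2, 0.145, -0.185, -0.04, 0, 0, 0],
  [0.2, 0.178, -0.229, -0.04, 0, 0, 0],
  [0.2, 0.178, -0.229, -0.04, 0, 0, 0],
  [0.2, 0.178, -0.229, -0.04, 0, 0, 0],
  [0.2, 0.178, -0.229, -0.04, 0, 0, 0],
  [0.2, 0.178, -0.229, -0.04, 0, 0, 0],
])

```text
time_s: 13.8
eef_pos: [0.3799, 0.1706, 0.3525]
tcp_rot: [0.662, 0.749, -0.016, 0.02]
ft_force: [0.3, -0.2, -0.3]
grip_width: 0.4
```

```bash
sed -i 's/Y<-.09)/Y<-.115)/;s/(Z<.225)&(s<110)/(Z<.2)\&(s<110)/' h.py; python3 look.py 11
python3 - <<'E'
from h import *
f=np.load("top11.npz");cv2.imwrite("pics/top11f.png",f["p"][:,:,::-1])
P=cloud("top",f["d"]);p=f["p"];hsv=cv2.cvtColor(p,cv2.COLOR_RGB2HSV);h,s,v=[hsv[...,i].astype(int) for i in range(3)]
red=((h<5)|(h>174))&(s>150)&(P[...,2]>.215)&(P[...,2]<.25)&(P[...,0]>.58)&(P[...,0]<.66)&(abs(P[...,1])<.06)
print("tabtop",red.sum(),np.median(P[red],axis=0))
E
```

```text
13.8 [0.3799 0.1706 0.3525] [ 0.2572 -0.1864 -0.3159] [0.107  0.0459 0.01  ] 0.39964971245481573
top bar px 62
  bar slope yaw rel 0.007925107454142183 zslope -0.010528424900068088 at keeper y'=-.1515: x' 0.6223728213370047 ztop 0.16282608423463146 tip y' -0.16389547072448665 Zmin/max 0.1512712330150209 0.16847315902340507 x' spread [-0.0042  0.0038]
  keeper 0.205 48 [0.6309 0.6338 0.6385]
  keeper 0.16 38 [0.6093 0.6119 0.6156]
scene bar px 39
  bar slope yaw rel 0.01682084919145776 zslope -0.013642860342685532 at keeper y'=-.1515: x' 0.622623317871497 ztop 0.16340618508249793 tip y' -0.16837958452586127 Zmin/max 0.1570034217804957 0.17434364682816988 x' spread [-0.0042  0.0056]
  keeper 0.205 32 [0.6319 0.6358 0.639 ]
  keeper 0.16 28 [0.611  0.6141 0.617 ]
tabtop 35 [0.6246 0.0157 0.234 ]
```

View pics/top11.png

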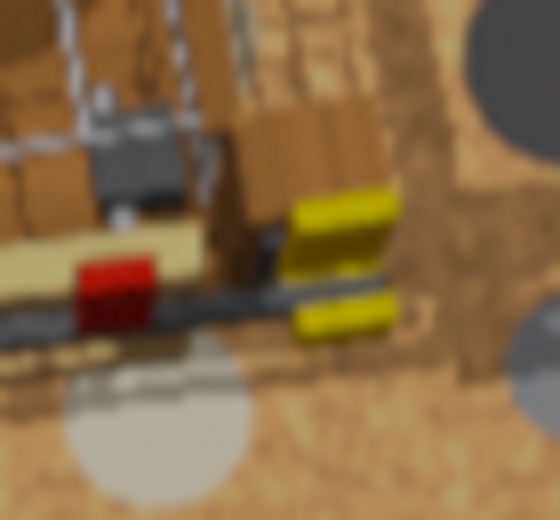

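View pics/top11f.png

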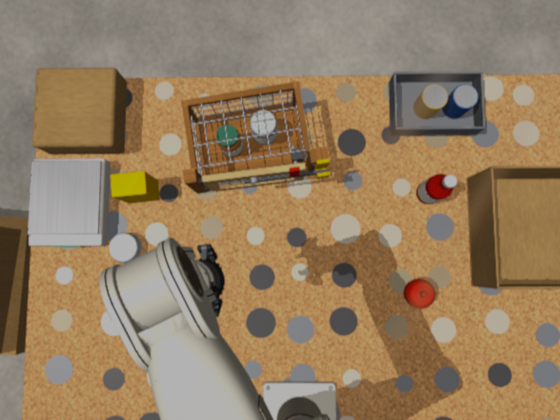

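View pics/scene11.png

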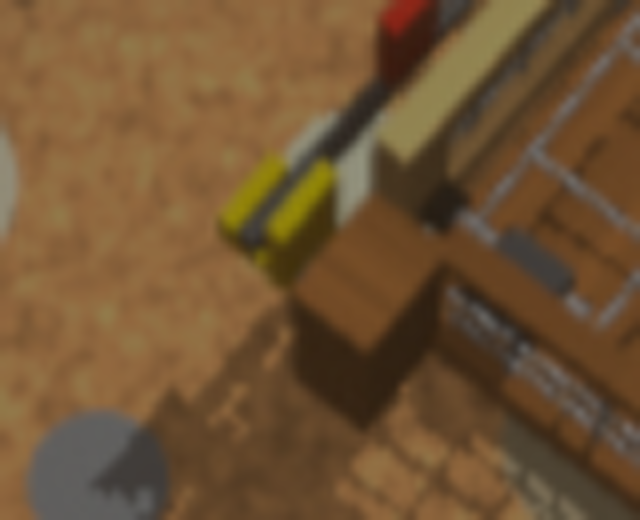

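The zoomed top view shows the bar in the slot, behind the nose (345,315) and in front of the backstop (345,210). It is level, with its top at about 0.163 m, so it rests on the floor of the catch. The gate is shut, the arm is clear and the other goods are in place. I'm handing in.

```bash
python3 -c "
from station import *
print(finish_job())"
```

```text
the job is handed in; nothing more can be done
None
```

The hutch gate is shut and stays latched by itself, with the arm about 0.25 m clear. I handed it in at about 14 s of the 45 s.

- **What I did:** I gripped the red tab with 25 N and lifted the bar to about 0.24 rad. I swung the gate from about 0.36 to 0.02 rad with the bar above the striker and lowered the bar into the slot until it touched the floor. Then I eased the gate back about 2 mm towards the nose and let go.
- **Forces:** Contact at the floor showed as a rise of about 2 N. The force readings taken between moves stayed below 7 N, and I saw no sign of contact with the backstop.
- **Last checks:** About 1.3 s after release, both fixed cameras showed the bar level. Its top was at about 0.163 m, where 0.164 m is expected for a bar resting on the floor. It lay between the nose and the backstop, with the tab upright and the other goods where they had been.
- **Disagreement:** The two cameras differed by up to about 5 mm on the bar's front-to-back position while the gripper was near it. In the last check they agreed to under 1 mm.

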